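# Open the ratchet shelf stop

### The job

The ratchet shelf stop has been left closed up beside the frosted canister. With closed fingertips press its sliding jaw's release pad down and, keeping it down, push the jaw all the way back along the bar, away from the canister, until it is home against the end block; then let the pad spring up and move clear. Leave the canister and the spray bottle standing where they are.

Things in the scene. Friction and masses are not known exactly. Their poses are not given: they have to be found in the camera images.
- stop: Ratchet shelf stop, screwed down. Origin on the shelf (z 0) under the bar's middle; own y runs along the bar from end block (-y) to fixed upright cheek (+y; own y 169 to 177 mm, x -22 to 105, 105 mm high). Own +x: side of the canister. Bar 16 mm wide, top at 44 mm, on a 44 mm wide, 4 mm thick strip. Sawteeth under the bar (10 mm pitch) let the jaw click to +y but block it to -y.
- jaw (a joint): Slide of the jaw along the bar, m: 0 = home at the end block, growing to the fixed cheek (stop's own +y), at most 0.19; starts at 0.07 to 0.15. The pad's centre lies at the stop's own y = -0.120 + this value, x = 0. Released, it slides with about 1.5 N of friction and stays where it is left; not released, it cannot go towards 0.
- release (a joint): Downward travel of the release pad, m: 0 = up, 0.010 = pressed to its stop. A spring lifts it: 3 N at 0, 7 N at the stop. Pressed 6 mm or more the ratchet lets go (8 mm is a good depth); with less the jaw is locked against going back. It locks again when the pad comes up, so keep it pressed while pushing.
- pad_top (a point): Centre of the top of the release pad: ribbed dark rubber plate, 42 mm (own x) by 48 mm (along the bar), 68 mm above the shelf when up. It lies in a pocket of the jaw 60 mm long along the bar, open at both x sides, between the jaw's cheek (own +y side, 6 mm thick, 105 mm high, x -22 to 105 mm) and the push lug (-y side). Moves with jaw and pad. Axes as the stop's.
- lug_face (a point): Middle of the upper edge of the push lug's inner face, which looks to own +y and which the fingertips push towards own -y. Lug: upright grey block on the jaw, 36 mm wide (x), 14 mm thick along the bar, top 98 mm above the shelf (30 mm above the pad). Its face is 30 mm to the -y side of the pad's centre. Moves with the jaw.
- end_block (a point): Middle of the upper inner edge of the fixed end block (44 mm wide, 28 mm along the bar, 60 mm high; inner face at the stop's own y = -0.165), where the jaw's back rests, 1 mm short of it, when home. The level direction from pad_top to here is the way to push.
- canister: Frosted glass canister, steel lid with small knob, 76 mm across, 116 mm high, about 0.6 kg, loose on the shelf between the jaw's cheek and the fixed cheek, on the stop's own +x side. Origin: centre of its underside. Not to be moved.
- bottle: White spray bottle with chrome nozzle head, 68 mm across, 210 mm high, loose on the shelf on the stop's own +x side, outside the jaw's path. Origin: centre of its underside. Not to be moved.

How it is judged (in metres and radians):
On the way, in this order (a step that is already met when the one before it is completed fails the run):
1. the fingers press the release pad down, at least 6 mm, while the jaw is still well away from home (value of joint release above 0.006 m and contact force between the fingers and release above 1 N and value of joint jaw above 0.05 m), for 0.1 s.
2. the jaw is pushed back home against the end block (value of joint jaw below 0.007 m), for 0.1 s.
At the end, for the whole second after the job is handed in: The jaw stands within 7 mm of its home at the end block, the release pad is up again (within 3 mm), and the canister and the bottle stand upright, at rest, within 20 mm of where they were (value of joint jaw below 0.007 m and value of joint release below 0.003 m and linear speed of each of canister, bottle below 0.02 m/s and angle between each of canister, bottle's own z axis and vertical below 0.1 rad and distance of each of canister, bottle from where it was at the start of the episode below 0.02 m); the robot touches nothing.
It fails at once if the canister or the bottle is lifted, carried, pushed more than 20 mm or tipped (distance of any of canister, bottle from where it was at the start of the episode above 0.02 m or angle between any of canister, bottle's own z axis and vertical above 0.2 rad).
It also fails if it takes over 38 s, if anything falls off the work surface, if the arm or the gripper's body presses on something with over 40 N, if the wrist force passes 120 N, or if a joint passes its speed limit or range.

### The arm

A 7-joint arm with a two-finger parallel gripper is mounted at the origin on the work surface. World frame = base frame: x ahead of the robot, y to its left, z up, the work surface at z = 0. Lengths are in mm, angles in rad, forces in N, time in s.
With the tool pointing down it reaches from about 425 to 925 mm from the base axis. Payload 6.8 kg.
Tool frame: the origin (TCP) lies at the very end of the fingers, on their centre line; the grasp point (between the pads) lies 19 mm behind it (manip.pinch_z is the distance from the TCP to the grasp point, in mm); z points along the fingers, x is the direction in which the jaws open and shut, and the axes are right-handed (so a half turn about z gives the same grasp; the last joint's range is limited). The gripper opens to 85 mm and grips with 20 to 120 N. Pads are 22 mm wide; open, the fingers measure 114 mm over their backs; the gripper's body (76 mm by 85 mm) begins 54 mm behind the grasp point. The pads swing forward as they close: fully open they stand 13 mm farther back than shut.
Start: joints at [1.095, 0.477, 0.022, 1.555, -0.011, 1.109, -0.083], TCP at [242.715, -629.87, 231.308] pointing down, gripper open.
Joint ranges: [-2.96, 2.96], [-0.34, 2.1], [-1.41, 1.46], [0.24, 2.44], [-1.37, 4.51], [0.17, 1.92], [-2.96, 2.96]. Speed limits (rad/s): [2.39, 2.39, 3.14, 3.14, 3.14, 3.14, 3.14].

### API

Orientations are given as a unit quaternion [x, y, z, w].
In Python, from bench import manip, imaging gives the robot as it stands. The module is installed in compiled form; this text tells all that it offers.
- The arm moves only by the tool carry_out, never from a script. Its argument "plan" is one flat list of numbers, 5 for each row, row after row: the closure, from 0 (fully open) to 1 (shut), then the shift along the tool's x, y, z in mm, then the turn about the tool's z in rad. A call has 1 to 20 rows; each row is the pose to reach, as a shift and turn from the pose measured when the call began, along the tool's axes at that moment; what a row does not reach only later rows make up. A row lasts 1/8 s, in which the tool goes at most 62.5 mm and 10.7 degrees, less where a joint would pass 70% of its speed; a pose out of reach is approached as far as the arm can. A call with a gripper value outside its range is refused whole. The fingers move at their own pace and stop on an object; "grip_force" is the grip in N (left out, the last holds). Time passes only in rows, so rows that repeat a pose let the fingers close. It gives the time, the measured TCP pose, the force and the opening at its end, in the units of the state.
- manip.observe(): the state, without advancing time (a new reading comes with each control period).
- imaging.get_image(name): name is "scene" or "top" or "wrist"; returns a dict with "image" (384x512x3 uint8, blue, green, red), "range_z" (384x512 float32, mm along the optical axis (not along the pixel's ray), 0 where there is no reading), "fx", "fy", "cx", "cy" (pixels), "R" (3x3) and "t" (3): a world point X has camera coordinates R X + t. Camera axes: x right, y down, z forward; pixel columns grow to the right and rows downward; lengths in mm; the calibration is good to about 2 mm. The wrist camera is an equidistant fisheye: a pixel r from the principal point sees the ray r / f radians off the axis. A picture is of the moment at which its call begins.
- manip.finish_job(): hands the job in, once; it reports no verdict.
The state is a dict: "t": time; "joints": joint angles; "joint_vel": joint speeds; "joint_torque": joint torques, N m; "tool_pos": TCP position; "tool_rot": TCP orientation; "ft_force": force on the tool from outside, world axes, zero at the start; "ft_torque": the same for the moment, N m; "width": finger opening in mm.
Only numpy, scipy, OpenCV 4.12 (cv2) and the standard library are available. Lean on these libraries where they do the work, as an engineer would, in place of code of your own. Each camera call takes 0.05 s, during which the arm holds its last target.

## Working session

There is one attempt and no reset: what is moved stays moved. The work goes in short steps, Python scripts to look and compute and a tool call to move; the robot and the scene stay as the last step left them, time stands still between calls to the robot, and variables do not carry over. Pictures are saved under pics/ and viewed, and the job is handed in when it is done.

Besides the shell and the picture viewer there is one more tool, called after "Emit:" as a command line: name --argument value ..., lists and objects as JSON in quotes. carry_out: Moves the arm, as the interface text tells. Its arguments: {"type":"object","properties":{"plan":{"type":"array","items":{"type":"number"}},"grip_force":{"type":"number"}},"required":["plan"]}

```bash
mkdir -p pics; python3 - <<'E'
from bench import manip, imaging
import cv2,numpy as np,pickle
s=manip.observe();print({k:np.round(v,3) for k,v in s.items()})
for n in("scene","top"):
    d=imaging.get_image(n);cv2.imwrite(f"pics/{n}0.png",d["image"]);pickle.dump(d,open(f"{n}0.pkl","wb"))
    print(n,d["R"],d["t"],d["fx"])
E
```

```text
{'t': np.float64(0.0), 'joints': array([ 1.095,  0.478,  0.022,  1.556, -0.011,  1.109, -0.083]), 'joint_vel': array([-0.   ,  0.002, -0.002, -0.002, -0.002,  0.001, -0.001]), 'joint_torque': array([ 0.0000e+00, -5.9645e+01,  1.6080e+00, -2.8119e+01,  1.3000e-02,
        9.0000e-03,  0.0000e+00]), 'tool_pos': array([ 242.468, -629.324,  230.341]), 'tool_rot': array([ 0.824, -0.566, -0.001, -0.   ]), 'ft_force': array([0.808, 0.715, 0.427]), 'ft_torque': array([0.001, 0.022, 0.029]), 'width': np.float64(85.429)}
scene [[ 1.10532649e-02  9.99923380e-01 -5.57302915e-03]
 [ 8.58916117e-01 -1.23479828e-02 -5.11967412e-01]
 [-5.11997001e-01  8.72146877e-04 -8.58986793e-01]] [ -16.59045409 -471.56251802 1304.53296159] 464.40626739462476
top [[ 0.00768631 -0.9998309   0.01670602]
 [-0.98694843 -0.01027254 -0.16070868]
 [ 0.16085312 -0.01525273 -0.98686049]] [ -2.01714277 610.87732503 919.88626722] 485.2747376260388
```

View pics/scene0.png

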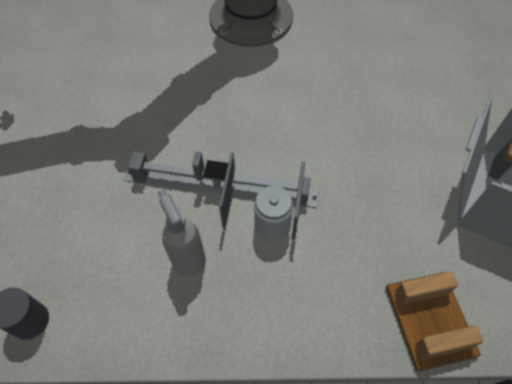

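View pics/top0.png

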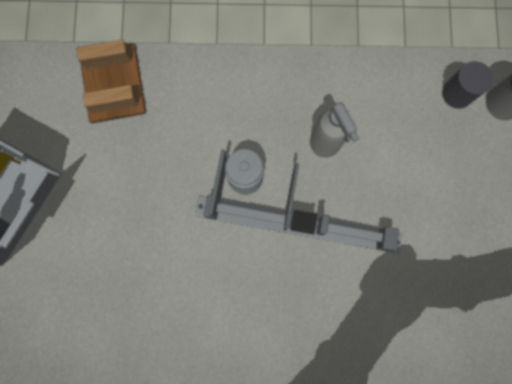

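```bash
python3 - <<'E'
import cv2,pickle
d=pickle.load(open("top0.pkl","rb"))["image"]
c=cv2.resize(d[130:260,190:410],None,fx=3.6,fy=3.6,interpolation=cv2.INTER_CUBIC);cv2.imwrite("pics/topc.png",c)
d=pickle.load(open("scene0.pkl","rb"))["image"]
c=cv2.resize(d[140:260,115:335],None,fx=3.6,fy=3.6,interpolation=cv2.INTER_CUBIC);cv2.imwrite("pics/scenec.png",c)
E
```

```text
(no output)
```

View pics/topc.png

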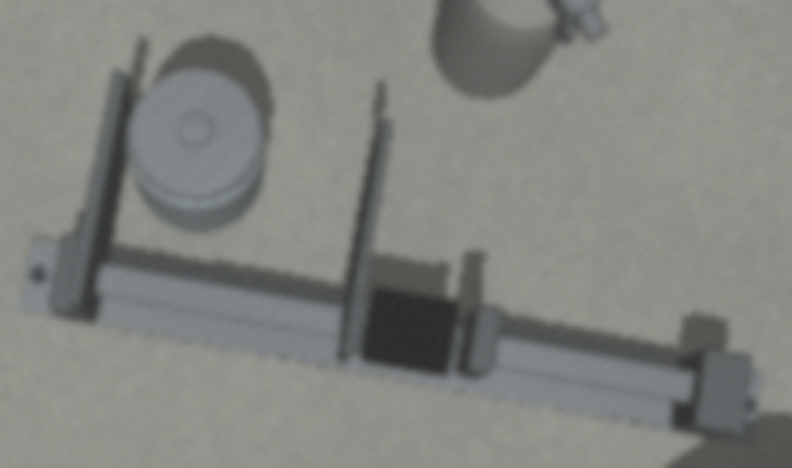

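View pics/scenec.png

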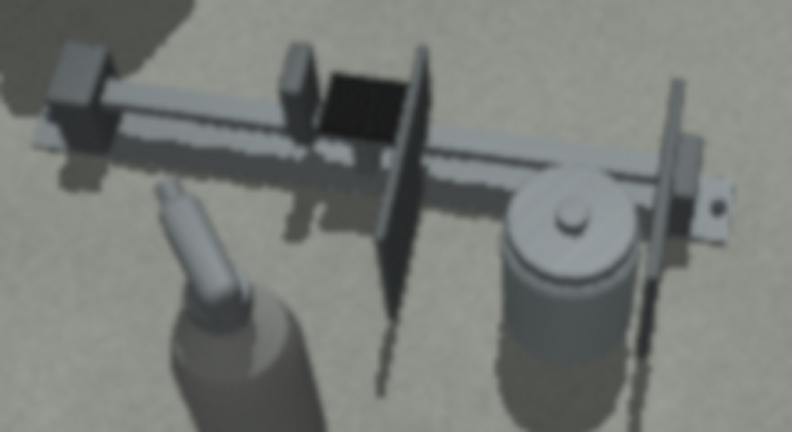

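```bash
cat > h.py <<'E'
import numpy as np
def ray(d,u,v,z):
    r=d["R"].T@np.array([(u-d["cx"])/d["fx"],(v-d["cy"])/d["fy"],1]); c=-d["R"].T@d["t"]
    return c+r*(z-c[2])/r[2]
def dep(d,u,v):
    k=np.median(d["range_z"][int(v)-1:int(v)+2,int(u)-1:int(u)+2]); return d["R"].T@(np.array([(u-d["cx"])/d["fx"]*k,(v-d["cy"])/d["fy"]*k,k])-d["t"])
E
python3 - <<'E'
import pickle,numpy as np
from h import *
np.set_printoptions(precision=1,suppress=True)
for n,o,P in (("top0",(190,130),dict(pad=(408,330,68),pc1=(367,290,68),pc2=(457,300,68),pc3=(447,374,68),pc4=(360,357,68),lug=(484,341,98),endb_in=(700,387,60),endc=(724,390,60),fixfar=(118,72,105),can=(197,130,116),cheekfar=(385,120,105))),
 ("scene0",(115,140),dict(pad=(362,107,68),pc1=(332,73,68),pc2=(410,82,68),pc3=(320,137,68),lug=(298,65,98),endb=(80,75,60),can=(572,222,118),cheekfar=(382,238,105)))):
    d=pickle.load(open(n+".pkl","rb"))
    for k,(a,b,z) in P.items():
        u=o[0]+a/3.6;v=o[1]+b/3.6; print(n,k,ray(d,u,v,z),dep(d,u,v))
E
```

```text
top0 pad [548.3 -73.3  68. ] [548.6 -73.6  65.1]
top0 pc1 [569.8 -51.2  68. ] [577.9 -56.1   1.2]
top0 pc2 [564.8 -99.9  68. ] [ 572.6 -108.3    1.1]
top0 pc3 [524.8 -94.1  68. ] [ 529.4 -101.7    5.2]
top0 pc4 [533.5 -47.4  68. ] [538.8 -51.8   4. ]
top0 lug [ 539.9 -110.    98. ] [ 539.9 -110.1   97.8]
top0 endb_in [ 519.5 -232.5   60. ] [ 519.6 -232.8   59. ]
top0 endc [ 518.  -245.6   60. ] [ 518.1 -245.7   59.5]
top0 fixfar [680.1  83.3 105. ] [679.9  83.2 105.6]
top0 can [646.8  40.8 116. ] [646.8  40.8 116.2]
top0 cheekfar [655.7 -58.1 105. ] [656.9 -58.5  99.8]
scene0 pad [551.3 -74.8  68. ] [550.5 -74.9  66.7]
scene0 pc1 [527.4 -93.1  68. ] [524.4 -93.6  63.6]
scene0 pc2 [534.4 -47.4  68. ] [533.2 -47.5  66.2]
scene0 pc3 [571.3 -98.   68. ] [ 551.7 -102.2   36.4]
scene0 lug [ 541.9 -108.7   98. ] [ 541.4 -108.8   97.2]
scene0 endb [ 521.3 -242.7   60. ] [ 519.7 -243.4   57.7]
scene0 can [655.9  41.9 118. ] [654.   42.  114.5]
scene0 cheekfar [657.  -57.6 105. ] [655.5 -57.8 102.2]
```

```bash
python3 - <<'E'
import pickle,numpy as np
from h import *
np.set_printoptions(precision=1,suppress=True)
b=np.array([549,-74]);ex=np.array([.984,-.18]);ey=np.array([.18,.984])
for n in("top0","scene0"):
    d=pickle.load(open(n+".pkl","rb"));Z=d["range_z"];v,u=np.nonzero(Z>0);k=Z[v,u]
    X=(np.c_[(u-d["cx"])/d["fx"]*k,(v-d["cy"])/d["fy"]*k,k]-d["t"])@d["R"]
    q=(X[:,:2]-b)@np.c_[ex,ey]
    m=(X[:,2]>125)&(abs(q[:,1]+80)<150)&(q[:,0]>-40)&(q[:,0]<300)
    for lo in range(125,230,15):
        mm=m&(X[:,2]>=lo)&(X[:,2]<lo+15)
        if mm.any():print(n,lo,mm.sum(),X[mm].min(0),X[mm].max(0),"own",q[mm].min(0),q[mm].max(0))
E
```

```text
top0 125 174 [ 694.6 -146.1  125. ] [752.7 -94.4 140. ] own [152.2 -43.1] [208.6  13. ]
top0 140 292 [ 687.2 -145.   140. ] [749.4 -98.  154.9] own [148.4 -45. ] [204.6   8.2]
top0 155 53 [ 686.8 -147.8  155.1] [ 730.9 -110.4  169.8] own [148.2 -47.4] [185.6  -3.2]
top0 170 74 [ 688.1 -147.4  170.5] [ 731.3 -110.3  185. ] own [149.4 -46.8] [186.2  -3.5]
top0 185 78 [ 676.7 -152.   185. ] [ 735.9 -111.6  199.8] own [138.5 -53.4] [190.7  -3.4]
top0 200 441 [ 676.2 -154.8  200.1] [ 743.3 -112.   213. ] own [138.2 -55.7] [199.4  -3.8]
scene0 125 242 [ 700.9 -158.   125. ] [756.9 -98.2 140. ] own [157.1 -51.1] [215.1   9.1]
scene0 140 413 [ 701.9 -154.6  140. ] [ 752.8 -100.4  154.8] own [158.3 -48.1] [211.5   6.1]
scene0 155 68 [ 718.3 -141.2  155. ] [ 741.2 -112.2  169.6] own [173.9 -33.3] [199.5  -5. ]
scene0 170 112 [ 713.2 -143.8  170. ] [ 742.1 -112.3  185. ] own [169.7 -36.8] [199.6  -5.6]
scene0 185 51 [ 683.2 -156.5  185.1] [ 743.8 -113.   199.9] own [146.9 -57. ] [201.2  -5.2]
scene0 200 438 [ 675.5 -156.4  200. ] [ 743.8 -113.5  212.3] own [138.1 -57.5] [201.1  -5.2]
```

Emit:
carry_out --plan '[1,-40,-48,0,-0.1,1,-80,-96,0,-0.2,1,-120,-144,0,-0.3,1,-160,-192,0,-0.4,1,-200,-240,0,-0.5,1,-240,-288,0,-0.6,1,-280,-336,0,-0.7,1,-320,-384,0,-0.8,1,-360,-432,0,-0.9,1,-385,-460,0,-1.0,1,-400,-478,0,-1.02,1,-404,-482,0,-1.02,1,-404,-482,0,-1.02,1,-404,-482,0,-1.02]' --grip_force 40

```text
t: 1.85
tool_pos: [546.4, -81.0, 230.9]
tool_rot: [0.996, -0.093, -0.001, -0.0]
ft_force: [-0.3, 0.5, 0.4]
width: -0.0
```

```bash
python3 - <<'E'
from bench import manip, imaging
import cv2,numpy as np
from scipy.spatial.transform import Rotation as R
s=manip.observe();print({k:np.round(v,3) for k,v in s.items()});print(R.from_quat(s["tool_rot"]).as_matrix().round(3))
a=imaging.get_image("top")["image"];b=imaging.get_image("wrist")["image"]
cv2.imwrite("pics/t1.png",a);cv2.imwrite("pics/w1.png",b)
E
```

```text
{'t': np.float64(1.85), 'joints': array([ 0.396,  0.312, -0.441,  1.827,  0.152,  1.037, -0.29 ]), 'joint_vel': array([ 0.002, -0.003, -0.005, -0.002, -0.001, -0.003,  0.   ]), 'joint_torque': array([-4.2600e-01, -4.5840e+01, -3.4380e+00, -2.6773e+01, -1.3000e-02,
       -3.0000e-03, -6.0000e-03]), 'tool_pos': array([546.414, -81.002, 230.925]), 'tool_rot': array([ 0.996, -0.093, -0.001, -0.   ]), 'ft_force': array([-0.289,  0.523,  0.382]), 'ft_torque': array([ 0.058, -0.057,  0.018]), 'width': np.float64(-0.043)}
[[ 0.983 -0.185 -0.001]
 [-0.185 -0.983  0.001]
 [-0.001 -0.    -1.   ]]
```

View pics/w1.png

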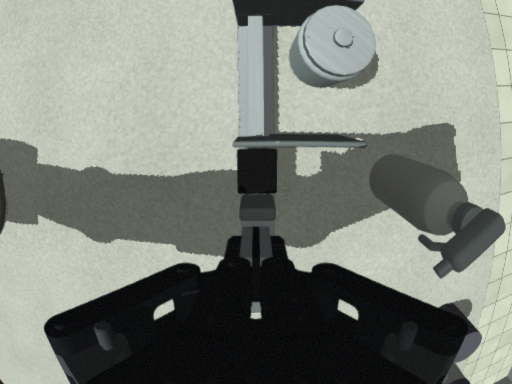

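View pics/t1.png

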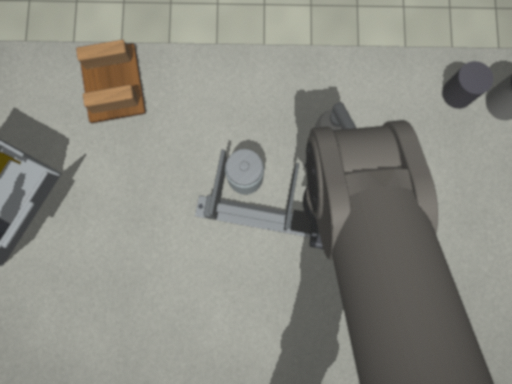

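Emit:
carry_out --plan '[1,0,0,50,0,1,0,0,90,0,1,0,0,110,0,1,0,0,125,0,1,0,0,140,0,1,0,0,150,0,1,0,0,155,0,1,0,0,155,0]'

```text
t: 2.95
tool_pos: [546.5, -80.4, 76.0]
tool_rot: [0.996, -0.093, -0.001, -0.0]
ft_force: [0.1, -0.7, 0.3]
width: 0.0
```

```bash
python3 - <<'E'
from bench import manip, imaging
import cv2,numpy as np
b=imaging.get_image("wrist")["image"];cv2.imwrite("pics/w2.png",b)
d=imaging.get_image("scene")["image"];cv2.imwrite("pics/s2.png",cv2.resize(d[140:260,115:335],None,fx=3.6,fy=3.6,interpolation=cv2.INTER_CUBIC))
E
```

```text
(no output)
```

View pics/w2.png

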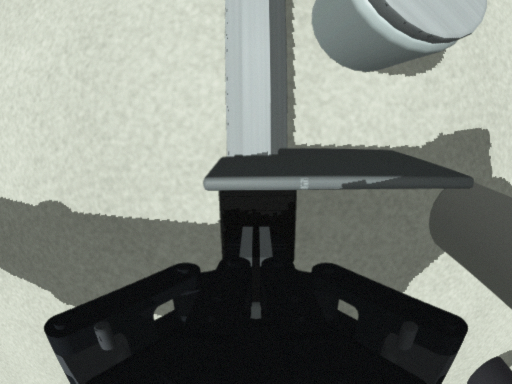

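View pics/s2.png

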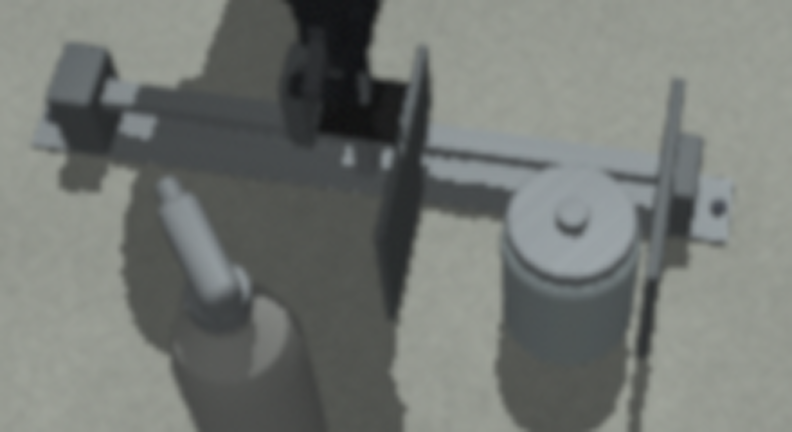

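The fingertips are in the pocket: in the wrist view the pad is around (257,230) and the cheek around row 183, with the gap clear. Next I press.

Emit:
carry_out --plan '[1,0,0,6,0,1,0,0,10,0,1,0,0,13,0,1,0,0,13,0]'

```text
t: 3.55
tool_pos: [546.9, -80.4, 63.5]
tool_rot: [0.996, -0.093, -0.0, -0.0]
ft_force: [-0.8, -0.3, 4.7]
width: 0.2
```

Emit:
carry_out --plan '[1,0,0,2,0,1,0,0,4.5,0,1,0,0,4.5,0,1,0,0,4.5,0]'

```text
t: 4.05
tool_pos: [546.9, -80.5, 59.2]
tool_rot: [0.996, -0.093, -0.0, -0.0]
ft_force: [-1.3, 0.5, 6.5]
width: 0.1
```

Emit:
carry_out --plan '[1,0,4,0,0,1,0,8,0,0,1,0,11,0,0,1,0,14,0,0,1,0,18,0,0,1,0,22,0,0,1,0.3,27,0,0,1,0.3,32,0,0,1,0.4,38,0,0,1,0.5,44,0,0,1,0.5,50,0,0]'

```text
t: 5.42
tool_pos: [538.4, -129.1, 59.5]
tool_rot: [0.996, -0.092, 0.0, -0.001]
ft_force: [-2.1, 0.9, 6.4]
width: 0.6
```

```bash
python3 - <<'E'
from bench import manip, imaging
import cv2,numpy as np
d=imaging.get_image("scene")["image"];cv2.imwrite("pics/s3.png",cv2.resize(d[140:260,115:335],None,fx=3.6,fy=3.6,interpolation=cv2.INTER_CUBIC))
E
```

```text
(no output)
```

View pics/s3.png

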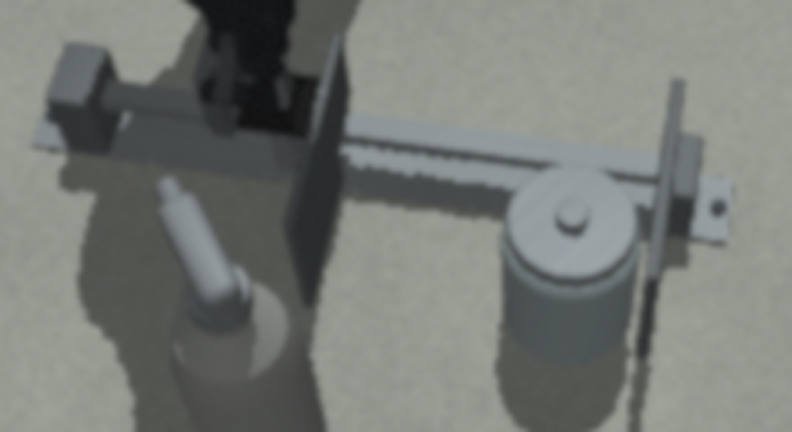

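Emit:
carry_out --plan '[1,0,5,0,0,1,0.1,11,0,0,1,0.2,18,0,0,1,0.2,25,0,0,1,0.3,32,0,0,1,0.4,39,0,0,1,0.5,46,0,0,1,0.5,53,0,0,1,0.6,59,0,0,1,0.6,62,0,0,1,0.6,62,0,0]'

```text
t: 6.85
tool_pos: [527.4, -191.5, 59.7]
tool_rot: [0.996, -0.093, 0.0, -0.0]
ft_force: [-1.5, 0.6, 6.1]
width: 0.2
```

```bash
python3 - <<'E'
from bench import manip, imaging
import cv2,numpy as np
d=imaging.get_image("scene")["image"];cv2.imwrite("pics/s4.png",cv2.resize(d[140:260,115:335],None,fx=3.6,fy=3.6,interpolation=cv2.INTER_CUBIC))
E
```

```text
(no output)
```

View pics/s4.png

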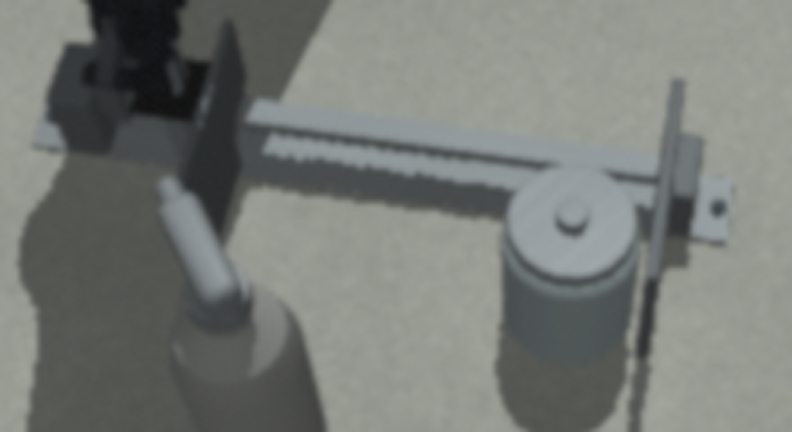

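Nearly home: the lug is beside the end block, around (105,80). I'll keep pushing in small steps until there is force along the bar.

Emit:
carry_out --plan '[1,0,2,0,0,1,0,4,0,0,1,0.1,6,0,0,1,0.1,8,0,0,1,0.1,10,0,0,1,0.1,10,0,0]'

```text
t: 7.65
tool_pos: [526.8, -199.7, 60.1]
tool_rot: [0.996, -0.092, 0.001, -0.001]
ft_force: [-0.3, 3.8, 6.3]
width: -0.1
```

Emit:
carry_out --plan '[1,0,2,0,0,1,0,4,0,0,1,0,6,0,0,1,0,6,0,0]'

```text
t: 8.15
tool_pos: [526.8, -204.1, 60.5]
tool_rot: [0.996, -0.092, 0.002, -0.002]
ft_force: [0.3, 3.9, 5.4]
width: -0.1
```

Emit:
carry_out --plan '[1,0,1,1.5,0,1,0,3,2,0,1,0,5,2,0,1,0,7,2,0,1,0,7,2,0]'

```text
t: 8.78
tool_pos: [526.8, -206.3, 58.8]
tool_rot: [0.996, -0.09, 0.003, -0.004]
ft_force: [0.5, 11.5, 5.8]
width: 0.1
```

Emit:
carry_out --plan '[1,0,5,0,0,1,0,7,0,0,1,0,7,0,0]'

```text
t: 9.15
tool_pos: [526.9, -206.3, 58.8]
tool_rot: [0.996, -0.087, 0.003, -0.008]
ft_force: [0.7, 15.5, 7.6]
width: 0.1
```

```bash
python3 - <<'E'
from bench import manip, imaging
import cv2,numpy as np
d=imaging.get_image("scene")["image"];cv2.imwrite("pics/s5.png",cv2.resize(d[140:260,115:335],None,fx=3.6,fy=3.6,interpolation=cv2.INTER_CUBIC))
E
```

```text
(no output)
```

View pics/s5.png

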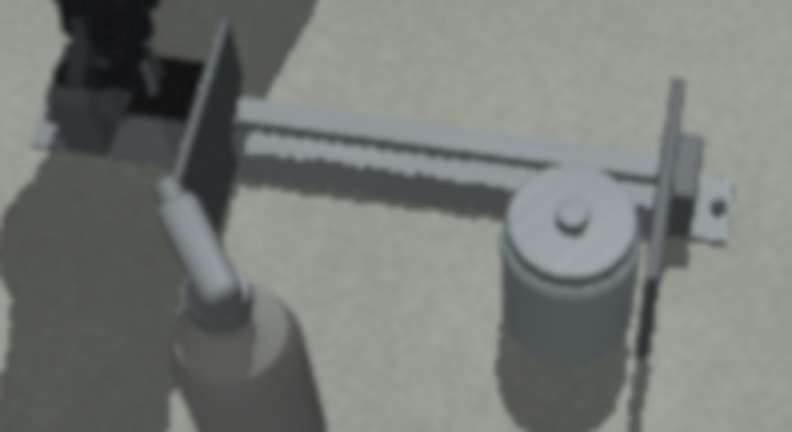

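Emit:
carry_out --plan '[1,0,1,-3,0,1,0,0.5,-6,0,1,0,0,-10,0,1,0,-3,-15,0,1,0,-3,-25,0,1,0,-3,-50,0,1,0,-3,-90,0,1,0,-3,-140,0,1,0,-3,-190,0,1,-60,0,-220,0,1,-110,0,-220,0,1,-110,0,-220,0]'

```text
t: 10.7
tool_pos: [413.4, -190.5, 278.9]
tool_rot: [0.996, -0.089, 0.002, -0.006]
ft_force: [1.0, 0.0, 0.7]
width: -0.3
```

```bash
python3 - <<'E'
from bench import manip, imaging
import cv2,numpy as np
from h import *
d=imaging.get_image("scene")["image"];cv2.imwrite("pics/s6.png",cv2.resize(d[140:260,115:335],None,fx=3.6,fy=3.6,interpolation=cv2.INTER_CUBIC))
cv2.imwrite("pics/w6.png",imaging.get_image("wrist")["image"])
E
```

```text
(no output)
```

View pics/s6.png

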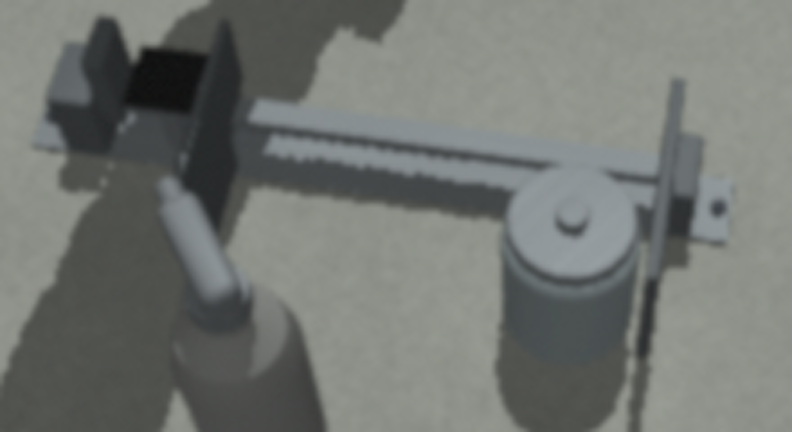

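View pics/w6.png

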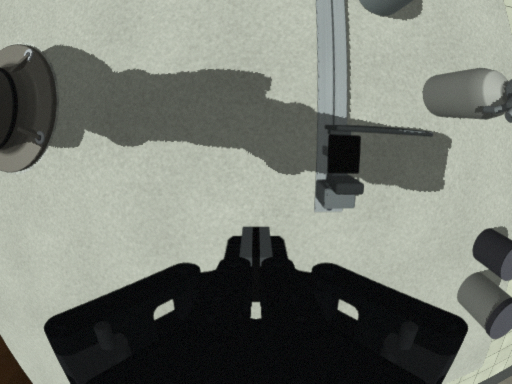

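```bash
python3 - <<'E'
from bench import manip, imaging
import numpy as np,pickle
from h import *
np.set_printoptions(precision=1,suppress=True)
d=imaging.get_image("scene");d0=pickle.load(open("scene0.pkl","rb"))
p0=ray(d0,115+362/3.6,140+107/3.6,68)
for a,b,z in((168,79,68),(107,35,98)):
    p=ray(d,115+a/3.6,140+b/3.6,z);print(p,dep(d,115+a/3.6,140+b/3.6),(p-p0)[:2]@[.178,.984])
# pad height, start vs now
print(dep(d0,115+362/3.6,140+107/3.6)[2])
# canister/bottle change
df=np.abs(d["image"][185:280,155:215].astype(int)-d0["image"][185:280,155:215]).max(), np.abs(d["range_z"][170:245,245:300]-d0["range_z"][170:245,245:300]);print(np.median(df[1]),(df[1]>5).mean())
a=np.abs(d["range_z"][190:275,160:205]-d0["range_z"][190:275,160:205]);print(np.median(a),(a>8).mean())
t=imaging.get_image("top");pickle.dump(t,open("top1.pkl","wb"))
import cv2;cv2.imwrite("pics/t7.png",cv2.resize(t["image"][130:260,190:410],None,fx=3.6,fy=3.6,interpolation=cv2.INTER_CUBIC))
E
```

```text
[ 530.2 -188.6   68. ] [ 529.2 -188.9   66.4] -115.7278783700421
[ 519.6 -218.9   98. ] [ 518.8 -219.2   96.9] -147.4877551298407
66.73008517597884
1.6434326 0.04533333333333334
1.4797974 0.03790849673202614
```

View pics/t7.png

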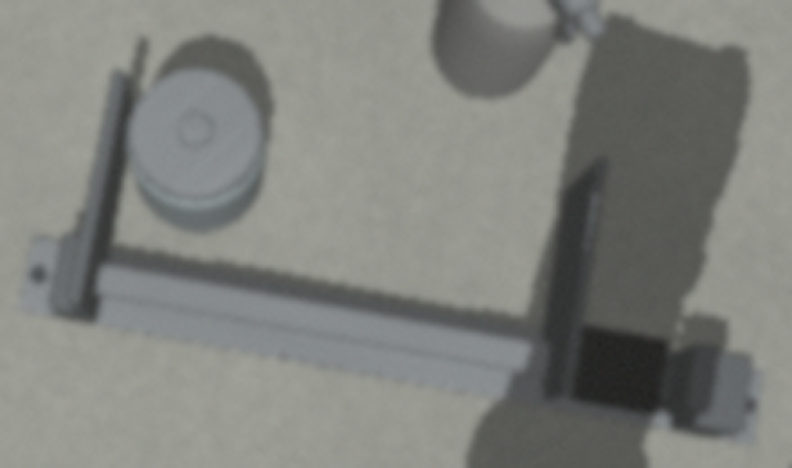

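```bash
python3 -c "
from bench import manip
print(manip.observe()['ft_force']);print(manip.finish_job())"
```

```text
[-0.38028091  0.06194979  0.15591803]
the job is handed in; nothing more can be done
None
```

The jaw is home against the end block, the pad is up again, and the job is handed in, at about 11 s of the 38 s allowed. No verdict was reported.

With closed fingertips I pressed the pad about 8 mm (6.5 N) and pushed the jaw about 116 mm back along the bar. It came to a firm stop and the force rose to 15.5 N. I then lifted straight off the pad and moved clear.

**Last checks (camera images):**
- **Jaw:** the pad's centre is about 45 mm from the end block's inner edge, which is the home distance, within the roughly 2 mm calibration.
- **Pad:** its top reads 66.4 mm, against 66.7 mm before pressing, so it has sprung up. Both readings are slightly under the stated 68 mm.
- **Canister and bottle:** both stand upright and look the same as at the start. Median depth change was about 1.5 mm, which I take as sensor noise.
- **Arm:** the force reading was about zero, so it touches nothing.

**Irregularity:** towards the end, the fingertips slid a few millimetres on the pad and the pad force eased to 5.4 N. I pressed a little deeper before the final push. No check failed or disagreed.

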